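# Clamp a wooden block in the drilling jig: free the index plunger, throw the toggle clamp

### The job

Clamp the wooden block in the drilling jig. First lay it flat in the nest under the clamp and push it fully home against both the end stop and the side rail; only then free the clamp by pulling its T-handled index plunger up and turning it a quarter turn so that it stays up by itself, and throw the clamp handle over past dead centre until it stops, so that the clamp holds the block down by itself. Leave the sanding block and the other loose tools where they lie.

Things in the scene. Friction and masses are not known exactly. Their poses are not given: they have to be found in the camera images.
- jig: The drilling jig, screwed to the bench: a plywood board 276 x 150 x 18 mm with a wooden corner nest and a steel toggle clamp in the plane y -20. Origin: centre of the board's underside, z up; jig measures below are in this frame, mm. While open, the clamp's bar stands upright on the -x side of the nest (x -30 to 32, y -35 to -5, up to z 175).
- nest (a point): Centre of the block when fully home: jig (88, -20, 32), long side along jig x, touching both stops. Side rail: face at jig y -42.5, only 10 mm high, x 29 to 135. End stop: face at jig x 43, 22 mm high, y -51 to 11. The board's top is z 18. The nest is open towards +x and +y. The clamp's foot comes down on the middle of the block's top.
- block_center (a point): The block to clamp: a plain planed wooden offcut, 90 mm long (its own y), 45 mm wide (its own x), 28 mm high, about 0.08 kg, lying flat and loose on the bench to the left or right of the jig. The point is its centre, half-way up. Either end may face the end stop.
- tee_bar (a point): Centre of the plunger's T-handle: a black round bar 64 mm long (along its own x) and 14 mm thick, level, on a stem 11 mm thick, at jig (-76, 42, 158) as found. Below it are a steel sleeve 24 x 24 mm (top at z 134) and a bridge 79 x 24 mm (top at z 120). Down, the bar lies along jig x and a cross pin in the sleeve's slot keeps it from turning.
- plunger (a joint): Height of the plunger in m: 0 down (its pin locks the clamp handle), 0.014 at its upper stop. It pulls straight up against a spring: 5.5 N at first, 9 N fully up. From 0.010 up the T turns either way. Let go when turned by 0.8 rad or more, it rests on the sleeve at 0.010 and stays; let go unturned, it springs back down.
- plunger_tee (a joint): Turn of the T-handle about the vertical in rad: 0 along jig x (as found), stops at -1.4 and 1.4, positive anticlockwise seen from above. Little friction.
- handle_grip (a point): Middle of the clamp handle's grip, 115 mm from its pivot: a round black bar about 24 mm thick, from 67 to 158 mm from the pivot. As found it leans 72 degrees from upright towards jig -x; it swings up and over towards +x in the upright plane at jig y -20, its end then 158 mm above the pivot. Smooth: in a light pinch it turns and, near dead centre, slips.
- handle_hinge (a point): The clamp handle's pivot, at jig (-76, -20, 75); the axis is level, along jig y. The axes of this point are the jig's.
- clamp_handle (a joint): Turn of the clamp handle in rad: 0 as found (open), 1.257 upright at dead centre, 1.327 at its stop (closed, leaning 4 degrees to +x). About 1 N at the grip moves it until the foot meets the block near 1.05; then the force rises to a few newtons and drops away at dead centre. Only past that does it stay shut by itself.
- clamp_foot: The clamp's round foot, 24 mm across, under the end of its bar; the clamp is shut on the block when it presses on the block's top.
- sanding_block: A sanding block, 110 x 63 x 31 mm, loose on the bench on the other side of the jig; not to be used. Larger than the block to clamp, with one brick-coloured half.
- try_square: A try square lying loose at the left, behind the loose block; to be left alone.
- pencil: A pencil lying loose behind the jig; to be left alone.
- chisel: A chisel lying loose at the right; to be left alone.
Mind the look-alikes: they are no part of the job. Leave any red or yellow look-alike of the part that bears block_center alone.

How it is judged:
By the outcome, as a careful person would: the job done as asked, in the order asked, and still so for the second after the job is handed in, with the robot touching nothing.
It also fails if it takes over 69 s, if anything falls off the work surface, if the arm or the gripper's body presses on something with over 40 N, if the wrist force passes 120 N, or if a joint passes its speed limit or range.

### The arm

A 6-joint arm with a two-finger parallel gripper is mounted at the origin on a cart in front of the work surface, level with it; the furniture and walls round the work are solid. World frame = base frame: x ahead of the robot, y to its left, z up, the work surface at z = 0. Lengths are in mm, angles in rad, forces in N, time in s.
With the tool pointing down it reaches from about 400 to 925 mm from the base axis. Payload 12.5 kg.
Tool frame: the origin (TCP) lies at the centre of the arm's flange, where the gripper is bolted on; the fingertips stand 190 mm ahead of it and the grasp point (between the pads) lies 171 mm ahead of it; z points along the fingers, y is the line along which they close (so a half turn about z gives the same grasp; the last joint's range is limited). The gripper opens to 95 mm and grips with 3 to 60 N. Pads are 20 mm wide; open, the fingers measure 119 mm over their backs; the gripper's body (75 mm by 180 mm) begins 59 mm behind the grasp point.
Start: joints at [-1.327, 0.491, 1.559, -0, 1.092, -0.106], TCP at [214.213, -587.144, 404.761] pointing down, gripper open.
Joint ranges: [-3.1, 3.1], [-0.84, 2.19], [0.05, 2.79], [-1.13, 4.28], [0.06, 2.93], [-2.69, 2.69]. Speed limits (rad/s): [2.22, 2.22, 2.79, 3.14, 3.14, 3.14].

### API

Orientations are given as [roll, pitch, yaw] about the fixed x, y, z axes, in that order (R = Rz(yaw) Ry(pitch) Rx(roll)).
In Python, from cell import env, read_camera, search_frame, cut_out gives the robot as it stands. The module is installed in compiled form; this text tells all that it offers.
- The arm moves only by the tool move_arm, never from a script. Its argument "commands" is a list of rows, each a list of 3 entries, a list of its own where there are three numbers: the shift along the world's x, y, z normalised to -1 to 1, where 1 is 0.03 m, then the turn about the world's z normalised to -1 to 1, where 1 is 0.08 rad, then the opening, from -1 (shut) to 1 (fully open), so that 0 is half open. A call has 1 to 20 rows; each row shifts and turns the commanded pose from where the row before left it; what a row does not reach is not made up. A row lasts 1/12 s, in which the tool goes at most 41.7 mm and 7.16 degrees, less where a joint would pass 70% of its speed; a pose out of reach is approached as far as the arm can. A call with a number of a shift or a turn outside -1 to 1 is refused whole. A call with a gripper value outside its range is refused whole. The fingers move at their own pace and stop on an object; the grip force is fixed at half the most. Time passes only in rows, so rows that do not move let the fingers close. It gives the time, the measured TCP pose, the force, the opening and the grip force at its end, in the units of the state.
- env.state(): the state, without advancing time (a new reading comes with each control period).
- read_camera(name): name is "side" or "top"; returns a dict with "image" (480x640x3 uint8, red, green, blue), "fx", "fy", "cx", "cy" (pixels), "D" ([k1, k2, p1, p2, k3] as OpenCV has them; the pictures are not rectified), "rvec" (rotation vector, rad) and "tvec" (3), from world to camera coordinates, as OpenCV has them. Camera axes: x right, y down, z forward; pixel columns grow to the right and rows downward; lengths in mm; the calibration is good to about 2 mm. A picture is of the moment at which its call begins. There is no depth.
- env.job_done(): hands the job in; it is judged then, once.
Trained networks look in a picture, given as the dict that the camera call returned (one of the last four; its "shot" number tells which), for a name from the list of things; names that differ only in an ending like _2 or _b are one class to them, and where a whole thing is asked for, a point or a joint stands for the part that bears it (a point fixed in the world has none). Each returns a list of dicts, best first, with "confidence" (0 to 1); they miss things now and then, are a little off and sometimes report something else, mostly with a low value. They report only what shows in the picture. A call takes as long as a camera call. They do not tell look-alikes from the thing itself.
- search_frame(thing, picture): "at" ([column, row] in pixels, amid what is visible of it).
- cut_out(thing, picture): "region" (480x640 bool, what is visible of it) and "at" ([column, row] in pixels, amid what is visible of it).
The state is a dict: "t": time; "joints": joint angles; "qvel": joint speeds; "tau": joint torques, N m; "eef_pos": TCP position; "tcp_rot": TCP orientation; "ft_force": force on the tool from outside, world axes, zero at the start; "moment": the same for the moment, N m; "opening": opening from 0.0 (shut) to 1.0 (fully open); "grip_force": force on a finger pad.
Only numpy, scipy, OpenCV 4.12 (cv2) and the standard library are available. Lean on these libraries where they do the work, as an engineer would, in place of code of your own. Each camera call takes 0.05 s, during which the arm holds its last target. There are 200 camera calls.

## Working session

There is one attempt and no reset: what is moved stays moved. The work goes in short steps, Python scripts to look and compute and a tool call to move; the robot and the scene stay as the last step left them, time stands still between calls to the robot, and variables do not carry over. Pictures are saved under pics/ and viewed, at most 10 in all, crops included, and the job is handed in when it is done.

Besides the shell and the picture viewer there is one more tool, called as a command line: name --argument value ..., lists and objects as JSON in quotes. move_arm: Moves the arm, as the interface text tells. Its arguments: {"type":"object","properties":{"commands":{"type":"array","items":{"type":"array"}}},"required":["commands"]}

```bash
mkdir -p pics
cat > h.py <<'E'
import numpy as np, cv2
from cell import env, read_camera, search_frame, cut_out
def ray(p,uv):
    K=np.array([[p["fx"],0,p["cx"]],[0,p["fy"],p["cy"]],[0,0,1.]])
    n=cv2.undistortPoints(np.array([[uv]],float),K,np.array(p["D"],float))[0,0]
    R=cv2.Rodrigues(np.array(p["rvec"],float))[0]; t=np.array(p["tvec"],float).ravel()
    return -R.T@t, R.T@np.array([n[0],n[1],1])
def atz(p,uv,z):
    c,d=ray(p,uv); return c+d*(z-c[2])/d[2]
def proj(p,X):
    K=np.array([[p["fx"],0,p["cx"]],[0,p["fy"],p["cy"]],[0,0,1.]])
    return cv2.projectPoints(np.array(X,float).reshape(-1,3),np.array(p["rvec"],float),np.array(p["tvec"],float),K,np.array(p["D"],float))[0][:,0]
def tri(a,ua,b,ub):
    c1,d1=ray(a,ua);c2,d2=ray(b,ub)
    s=np.linalg.lstsq(np.c_[d1,-d2],c2-c1,rcond=None)[0]
    return (c1+d1*s[0]+c2+d2*s[1])/2
def save(p,n): cv2.imwrite(f"pics/{n}.png",p["image"][:,:,::-1])
def rect(reg,p,z):
    cs=max(cv2.findContours(reg.astype(np.uint8),0,2)[0],key=cv2.contourArea)[:,0]
    w=np.array([atz(p,u,z)[:2] for u in cs],np.float32)
    return cv2.minAreaRect(w)
E
cat > a.py <<'E'
from h import *
t=read_camera("top"); s=read_camera("side"); save(t,"t0"); save(s,"s0")
print(env.state())
for p in (t,s):
    print(np.round(ray(p,(320,240))[0]),)
    for n in ["jig","block_center","tee_bar","handle_grip","handle_hinge","clamp_foot","sanding_block","nest"]:
        try:
            print(n,[(np.round(r["at"]),round(r["confidence"],2)) for r in search_frame(n,p)][:3])
        except Exception as e: print(n,e)
for r in cut_out("block_center",t)[:2]: print(rect(r["region"],t,28))
for r in cut_out("jig",t)[:1]: print(rect(r["region"],t,18))
E
python3 a.py
```

```text
{'t': 0.1, 'joints': array([-1.32658873e+00,  4.91485604e-01,  1.55941024e+00, -1.78074103e-05,
        1.09170755e+00, -1.05571610e-01]), 'qvel': array([ 9.68929741e-04, -2.62691848e-03, -1.51751339e-03,  7.54652404e-05,
        8.38637838e-04,  8.55145892e-04]), 'tau': array([ 2.19583206e-03, -6.13621902e+01, -2.58605164e+01,  6.93593966e-02,
        4.69592772e-02, -6.35574452e-05]), 'eef_pos': array([ 214.20930673, -587.10578427,  404.22110106]), 'tcp_rot': array([-3.14058587e+00, -9.08012860e-05,  3.49787374e-01]), 'ft_force': array([ 0.15930963,  0.20246969, -0.24348193]), 'moment': array([-0.0182395 , -0.00265837,  0.00384342]), 'grip_force': 0.0, 'opening': 0.9999513362493965}
[ 323.  196. 1646.]
jig [(array([375., 255.]), 0.85)]
block_center [(array([293., 233.]), 0.59), (array([160., 284.]), 0.58)]
tee_bar [(array([399., 266.]), 0.68), (array([497., 198.]), 0.5)]
handle_grip [(array([423., 257.]), 0.79)]
handle_hinge [(array([376., 256.]), 0.76)]
clamp_foot []
sanding_block []
nest [(array([376., 253.]), 0.96)]
[  321. -1325.   831.]
jig [(array([314., 303.]), 0.74)]
block_center [(array([260., 221.]), 0.73), (array([273., 256.]), 0.57), (array([288., 265.]), 0.32)]
tee_bar [(array([290., 265.]), 0.53)]
handle_grip [(array([313., 295.]), 0.59)]
handle_hinge [(array([310., 300.]), 0.77)]
clamp_foot []
sanding_block [(array([292., 389.]), 0.55)]
nest [(array([310., 301.]), 0.59)]
((420.3299560546875, 730.9692993164062), (51.972843170166016, 91.63597869873047), 59.38278579711914)
((448.626953125, 364.6099548339844), (91.9664306640625, 47.195152282714844), 75.02262115478516)
((513.8096313476562, 16.27288818359375), (383.987060546875, 153.90261840820312), 74.77021026611328)
```

Run:
```python
import cv2
a=cv2.imread("pics/t0.png")[130:390,100:560]; cv2.imwrite("pics/t0c.png",cv2.resize(a,(796,450),interpolation=cv2.INTER_CUBIC))
b=cv2.imread("pics/s0.png")[170:430,180:480]; cv2.imwrite("pics/s0c.png",cv2.resize(b,(690,598),interpolation=cv2.INTER_CUBIC))
```

```text
(no output)
```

View pics/t0c.png

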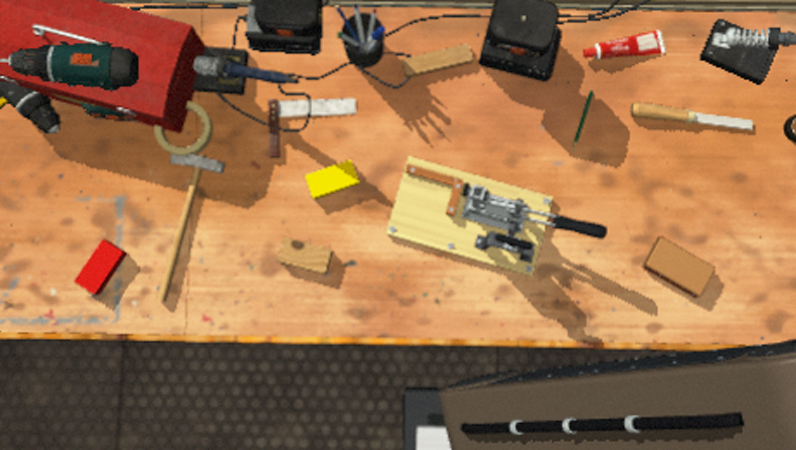

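View pics/s0c.png

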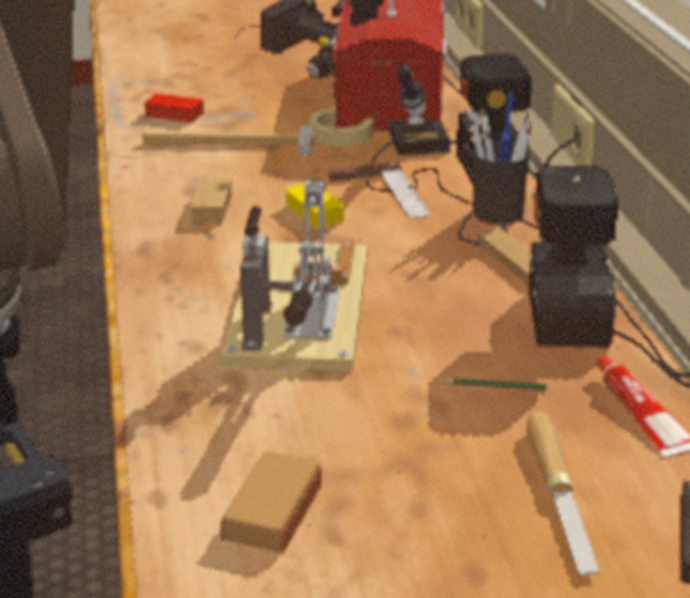

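The top view shows the jig's nest facing image-left (world +y). The real block is the plain wood one at full pixel about (276,278). The detections at (293,233) and (160,284) are the yellow and red look-alikes. The side view agrees: the block is at crop (210,200) and the sanding block is at the bottom.

```bash
cat > b.py <<'E'
from h import *
t=read_camera("top"); s=read_camera("side")
for p,n in((t,"t"),(s,"s")):
    for r in cut_out("block_center",p): print(n,np.round(r["at"]),r["confidence"],rect(r["region"],p,28) if n=="t" else "")
hsv=cv2.cvtColor(t["image"],cv2.COLOR_RGB2HSV).astype(int)
for nm,(u,v) in dict(board=(100+420*.578,130+205*.578),board2=(100+480*.578,130+255*.578),block=(100+315*.578,130+260*.578),bench=(100+360*.578,130+280*.578),blocksh=(100+333*.578,130+278*.578)).items():
    print(nm,hsv[int(v)-1:int(v)+2,int(u)-1:int(u)+2].reshape(-1,3).mean(0))
sc=6
def cropup(p,x0,y0,x1,y1,n):
    cv2.imwrite(f"pics/{n}.png",cv2.resize(p["image"][y0:y1,x0:x1,::-1],None,fx=sc,fy=sc,interpolation=cv2.INTER_CUBIC))
    return cv2.resize(p["image"][y0:y1,x0:x1,::-1],None,fx=sc,fy=sc,interpolation=cv2.INTER_CUBIC)
a=cropup(t,255,212,385,292,"tj"); 
cv2.imwrite("pics/tj.png",a)
print(a.shape)
jr=cut_out("jig",s)
print(tri(t,search_frame("tee_bar",t)[0]["at"],s,search_frame("tee_bar",s)[0]["at"]))
E
python3 b.py
```

```text
t [275. 275.] 0.85 ((449.2475280761719, 364.43359375), (96.15164184570312, 47.6851806640625), 75.09512329101562)
t [158. 285.] 0.78 ((420.61358642578125, 730.1727294921875), (50.90043258666992, 91.09666442871094), 59.39078903198242)
t [286. 233.] 0.77 ((588.500244140625, 319.7386474609375), (49.14706802368164, 89.09172058105469), 20.63787841796875)
s [256. 220.] 0.75 
s [271. 257.] 0.73 
s [312. 296.] 0.63 
s [318. 262.] 0.58 
s [308. 301.] 0.46 
board [ 24.11111111 102.66666667 237.33333333]
board2 [ 23.88888889 104.77777778 235.11111111]
block [ 17.33333333 131.88888889 213.55555556]
bench [ 13.33333333 144.88888889 220.55555556]
blocksh [ 13.55555556 140.11111111 153.55555556]
(480, 780, 3)
[464.70945955   5.78000196 161.12707352]
```

View pics/tj.png

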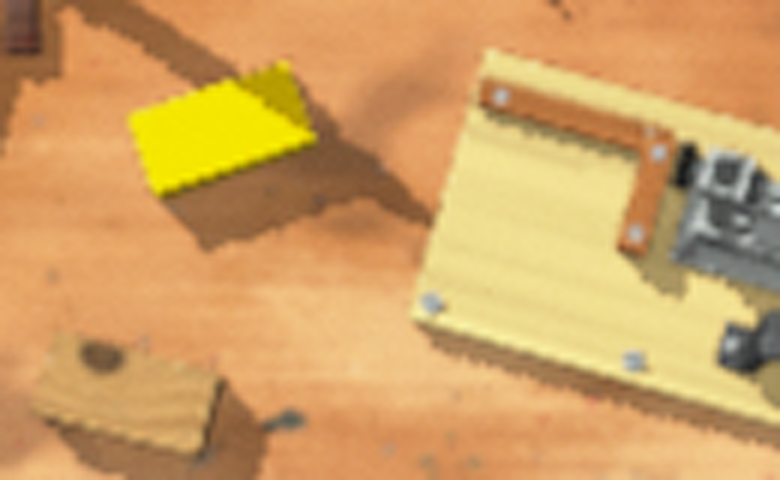

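The crop shows the wood block's top corners at about (55,335), (222,378), (198,455) and (32,408). The board's left corners are at (488,50) and (415,318), and the L-shaped nest is visible.

```bash
cat > c.py <<'E'
from h import *
from scipy.optimize import least_squares
t=read_camera("top"); s=read_camera("side")
L={}
for p,n,box in((t,"t",(310,215,430,295)),(s,"s",(270,265,345,340))):
    h=cv2.cvtColor(p["image"],cv2.COLOR_RGB2HSV).astype(int)
    m=((h[...,0]>=20)&(h[...,0]<=29)&(h[...,1]>60)&(h[...,1]<135)&(h[...,2]>205)).astype(np.uint8)
    k=np.zeros_like(m);k[box[1]:box[3],box[0]:box[2]]=1; m*=k
    hull=cv2.convexHull(cv2.findNonZero(m))[:,0]; L[n]=(p,hull,m.sum())
    print(n,m.sum(),rect(cv2.fillConvexPoly(m.copy(),hull,1),p,18))
    q=np.array([atz(p,u,18)[:2] for u in hull],np.float32); print(np.round(q[np.argsort(q[:,1])]).tolist())
# block top
c=[atz(t,(255+a/6-.42,212+b/6-.42),28)[:2] for a,b in((55,335),(222,378),(198,455),(32,408))]
print("block",np.round(c,1).tolist(),np.mean(c,0), np.degrees(np.arctan2(*(c[0]-c[1])[::-1])))
E
python3 c.py
```

```text
t 2067 ((527.3668823242188, 69.40272521972656), (277.02215576171875, 151.3543701171875), 74.67847442626953)
[[561.0, -79.0], [558.0, -79.0], [564.0, -76.0], [539.0, -76.0], [504.0, -66.0], [478.0, -53.0], [443.0, -13.0], [439.0, 25.0], [445.0, 50.0], [610.0, 88.0], [478.0, 169.0], [634.0, 178.0], [634.0, 181.0], [624.0, 184.0], [486.0, 201.0], [492.0, 220.0], [499.0, 220.0]]
s 730 ((528.961669921875, 68.9310073852539), (274.4501037597656, 150.82626342773438), 74.6146240234375)
[[563.0, -79.0], [568.0, -70.0], [517.0, -70.0], [478.0, -52.0], [446.0, -10.0], [442.0, 28.0], [443.0, 33.0], [448.0, 54.0], [452.0, 64.0], [611.0, 89.0], [624.0, 136.0], [633.0, 179.0], [548.0, 203.0], [512.0, 211.0]]
block [[477.7, 404.3], [456.8, 316.8], [416.8, 328.0], [439.6, 414.8]] [447.72814705 365.98806874] 76.52374198916215
```

move_arm --commands '[[[1, 1, 0], 1, 1], [[1, 1, 0], 1, 1], [[1, 1, 0], 1, 1], [[1, 1, 0], 1, 1], [[1, 1, 0], 1, 1], [[1, 1, 0], 1, 1], [[1, 1, 0], 1, 1], [[1, 1, 0], 1, 1], [[0, 1, 0], 1, 1], [[0, 1, 0], 1, 1], [[0, 1, 0], 1, 1], [[0, 1, 0], 1, 1], [[0, 1, 0], 0, 1], [[0, 1, 0], 0, 1], [[0, 1, 0], 0, 1], [[0, 1, 0], 0, 1], [[0, 1, 0], 0, 1], [[0, 1, 0], 0, 1], [[0, 1, 0], 0, 1], [[0, 1, 0], 0, 1]]'

```text
t: 3.12
eef_pos: [449.6, 10.0, 405.0]
tcp_rot: [3.141, -0.0, 1.31]
ft_force: [0.5, -0.5, 0.7]
opening: 1.001
grip_force: 0.0
```

move_arm --commands '[[[0, 1, 0], 0, 1], [[0, 1, 0], 0, 1], [[0, 1, 0], 0, 1], [[0, 1, 0], 0, 1], [[0, 1, 0], 0, 1], [[0, 1, 0], 0, 1], [[0, 1, 0], 0, 1], [[0, 1, 0], 0, 1], [[0, 1, 0], 0, 1], [[0, 1, 0], 0, 1], [[0, 1, 0], 0, 1], [[0, 1, 0], 0, 1], [[0, 0, 0], 0, 1], [[0, 0, 0], 0, 1], [[0, 0, 0], 0, 1]]'

```text
t: 4.37
eef_pos: [449.8, 368.3, 404.6]
tcp_rot: [-3.141, 0.001, 1.31]
ft_force: [0.3, -0.7, 0.4]
opening: 1.002
grip_force: 0.0
```

move_arm --commands '[[[0.09, 0.4, 0], 0, 1], [[0, 0, -1], 0, 1], [[0, 0, -1], 0, 1], [[0, 0, -1], 0, 1], [[0, 0, -1], 0, 1], [[0, 0, -1], 0, 1], [[0, 0, -0.6], 0, 1], [[0, 0, 0], 0, 1]]'

```text
t: 5.03
eef_pos: [452.6, 379.8, 233.4]
tcp_rot: [-3.138, 0.004, 1.308]
ft_force: [-0.0, 0.6, 0.7]
opening: 1.001
grip_force: 0.0
```

```bash
cat > d.py <<'E'
import sys
from h import *
p=read_camera(sys.argv[1]); x0,y0,x1,y1=map(int,sys.argv[3:7]); a=p["image"][y0:y1,x0:x1,::-1]
f=min(780/(x1-x0),580/(y1-y0)); cv2.imwrite(f"pics/{sys.argv[2]}.png",cv2.resize(a,None,fx=f,fy=f,interpolation=cv2.INTER_CUBIC)); print(f)
E
python3 d.py side s1 230 150 370 250
```

```text
5.571428571428571
```

View pics/s1.png

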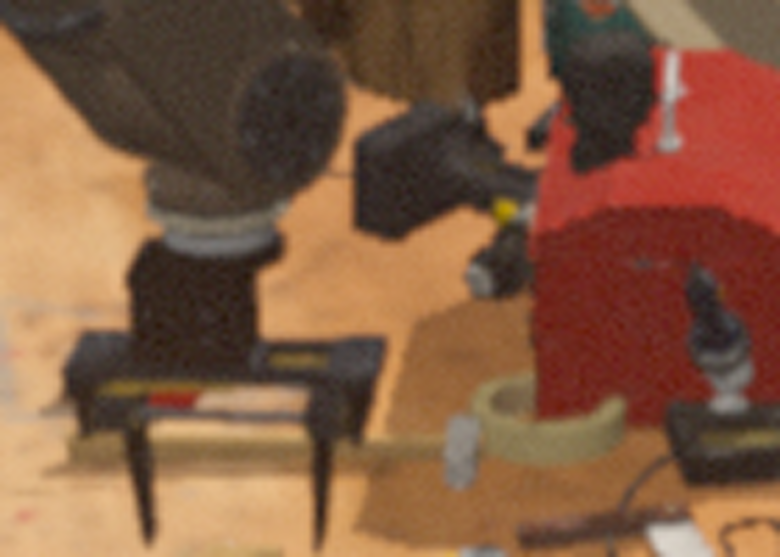

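The gripper straddles the block from above. The wide side of its body lies along the closing line. Lowering and gripping.

move_arm --commands '[[[0, 0, -0.7], 0, 1], [[0, 0, -0.3], 0, 1], [[0, 0, 0], 0, -1], [[0, 0, 0], 0, -1], [[0, 0, 0], 0, -1], [[0, 0, 0], 0, -1], [[0, 0, 0], 0, -1], [[0, 0, 0], 0, -1], [[0, 0, 0], 0, -1], [[0, 0, 0], 0, -1]]'

```text
t: 5.92
eef_pos: [452.6, 380.6, 206.9]
tcp_rot: [3.141, -0.0, 1.31]
ft_force: [0.2, -0.4, 0.5]
opening: 0.495
grip_force: 0.0
```

move_arm --commands '[[[0, 0, 0], 0, -1], [[0, 0, 0], 0, -1], [[0, 0, 0], 0, -1]]'

```text
t: 6.17
eef_pos: [452.6, 380.6, 206.9]
tcp_rot: [3.141, -0.0, 1.31]
ft_force: [-0.5, 0.3, 3.0]
opening: 0.47
grip_force: 30.0
```

move_arm --commands '[[[0, 0, 0.8], 0, -1], [[0, 0, 0.9], -0.09, -1], [[0.49, -0.85, 0], 0, -1], [[0.49, -0.85, 0], 0, -1], [[0.49, -0.85, 0], 0, -1], [[0.49, -0.85, 0], 0, -1], [[0.49, -0.85, 0], 0, -1], [[0.49, -0.85, 0], 0, -1], [[0.49, -0.85, 0], 0, -1], [[0.48, -0.85, 0], 0, -1], [[0, 0, 0], 0, -1], [[0, 0, 0], 0, -1], [[0, 0, 0], 0, -1]]'

```text
t: 7.25
eef_pos: [569.6, 176.8, 257.5]
tcp_rot: [-3.141, 0.0, 1.302]
ft_force: [0.8, 0.4, -1.4]
opening: 0.472
grip_force: 30.0
```

```bash
python3 d.py top t2 290 200 410 290
```

```text
6.444444444444445
```

View pics/t2.png

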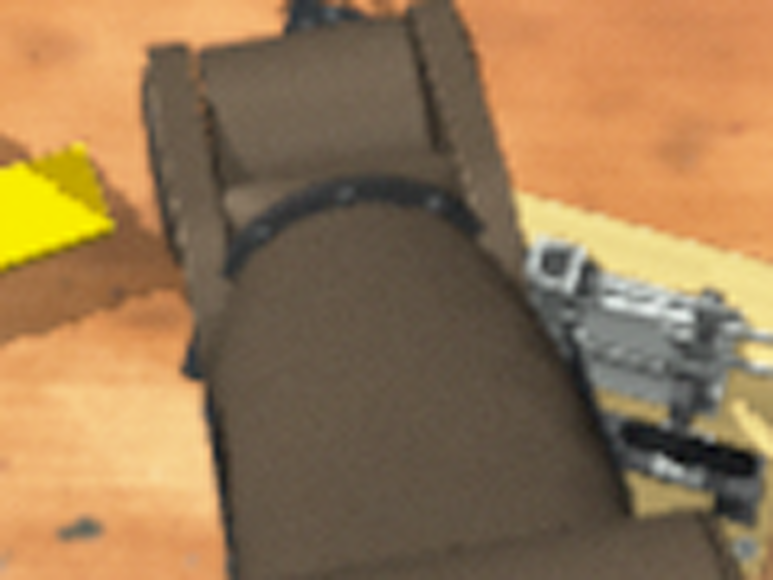

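The arm hides the nest, so I'll lower by force feedback. Wrist height stays above the clamp bar.

move_arm --commands '[[[0, 0, -0.5], 0, -1], [[0, 0, -0.4], 0, -1], [[0, 0, -0.1], 0, -1], [[0, 0, -0.04], 0, -1], [[0, 0, 0], 0, -1], [[0, 0, 0], 0, -1]]'

```text
t: 7.8
eef_pos: [570.0, 176.8, 226.8]
tcp_rot: [3.141, -0.0, 1.303]
ft_force: [0.1, 0.0, -0.8]
opening: 0.47
grip_force: 30.0
```

move_arm --commands '[[[0, 0, -0.05], 0, -1], [[0, 0, -0.03], 0, -1], [[0, 0, 0], 0, -1]]'

```text
t: 8.05
eef_pos: [570.0, 176.6, 224.9]
tcp_rot: [3.141, -0.001, 1.303]
ft_force: [-1.4, 0.7, 4.7]
opening: 0.47
grip_force: 30.0
```

move_arm --commands '[[[0.1, -0.026, 0], 0, -1], [[0.1, -0.026, 0], 0, -1], [[0, 0, 0], 0, -1]]'

```text
t: 8.3
eef_pos: [576.2, 175.0, 224.9]
tcp_rot: [3.141, -0.0, 1.302]
ft_force: [-0.4, -0.6, 6.0]
opening: 0.475
grip_force: 30.0
```

move_arm --commands '[[[0.05, -0.013, 0], 0, -1], [[0, 0, 0], 0, -1]]'

```text
t: 8.47
eef_pos: [576.9, 174.8, 224.9]
tcp_rot: [-3.14, 0.0, 1.302]
ft_force: [-7.4, 2.4, 9.2]
opening: 0.47
grip_force: 30.0
```

move_arm --commands '[[[0.05, -0.013, 0], 0, -1], [[0, 0, 0], 0, -1]]'

```text
t: 8.63
eef_pos: [577.5, 174.8, 224.9]
tcp_rot: [-3.137, 0.001, 1.302]
ft_force: [-14.0, 5.0, 14.3]
opening: 0.477
grip_force: 30.0
```

move_arm --commands '[[[-0.03, 0.008, 0.02], 0, -1], [[-0.026, -0.096, 0], 0, -1], [[-0.026, -0.096, 0], 0, -1], [[-0.026, -0.096, 0], 0, -1], [[0, 0, 0], 0, -1]]'

```text
t: 9.05
eef_pos: [574.7, 166.3, 224.9]
tcp_rot: [-3.139, -0.0, 1.302]
ft_force: [-7.3, 6.1, 3.6]
opening: 0.476
grip_force: 30.0
```

move_arm --commands '[[[-0.017, -0.064, 0], 0, -1], [[0, 0, 0], 0, -1]]'

```text
t: 9.22
eef_pos: [574.3, 164.6, 224.9]
tcp_rot: [-3.139, -0.0, 1.302]
ft_force: [-6.1, 8.0, 2.8]
opening: 0.47
grip_force: 30.0
```

move_arm --commands '[[[-0.017, -0.064, 0], 0, -1], [[0, 0, 0], 0, -1]]'

```text
t: 9.38
eef_pos: [573.8, 162.7, 224.9]
tcp_rot: [-3.139, -0.0, 1.302]
ft_force: [-6.2, 8.4, 3.7]
opening: 0.474
grip_force: 30.0
```

move_arm --commands '[[[-0.017, -0.064, 0], 0, -1], [[0, 0, 0], 0, -1]]'

```text
t: 9.55
eef_pos: [573.4, 161.8, 225.0]
tcp_rot: [-3.14, -0.003, 1.301]
ft_force: [-4.8, 20.6, 1.4]
opening: 0.474
grip_force: 30.0
```

move_arm --commands '[[[-0.017, -0.064, 0], 0, -1], [[0, 0, 0], 0, -1]]'

```text
t: 9.72
eef_pos: [573.1, 161.2, 225.1]
tcp_rot: [-3.141, -0.005, 1.301]
ft_force: [-4.4, 32.2, 0.6]
opening: 0.471
grip_force: 30.0
```

move_arm --commands '[[[-0.017, -0.064, 0], 0, -1], [[0, 0, 0], 0, -1]]'

```text
t: 9.88
eef_pos: [572.6, 159.8, 225.2]
tcp_rot: [3.142, -0.006, 1.302]
ft_force: [-4.0, 37.1, -0.1]
opening: 0.473
grip_force: 30.0
```

move_arm --commands '[[[0, 0.03, 0], 0, 1], [[0, 0, 0], 0, 1], [[0, 0, 0], 0, 1], [[0, 0, 0], 0, 1], [[0, 0, 0], 0, 1], [[0, 0, 0.5], 0, 1], [[0, 0, 1], 0, 1], [[0, 0, 0.5], 0, -1], [[0.27, 1, 0], 0, -1], [[0.27, 1, 0], 0, -1], [[0, 0, 0], 0, -1], [[0, 0, -1], 0, -1], [[0, 0, -1], 0, -1], [[0, 0, -0.1], 0, -1], [[0, 0, 0], 0, -1], [[0, 0, 0], 0, -1], [[0, 0, 0], 0, -1], [[0, 0, 0], 0, -1], [[0, 0, 0], 0, -1]]'

```text
t: 11.47
eef_pos: [589.5, 217.1, 223.0]
tcp_rot: [3.14, -0.001, 1.302]
ft_force: [0.0, 1.6, -0.9]
opening: 0.176
grip_force: 0.0
```

move_arm --commands '[[[-0.08, -0.29, 0], 0, -1], [[-0.05, -0.19, 0], 0, -1], [[0, 0, 0], 0, -1]]'

```text
t: 11.72
eef_pos: [585.8, 202.3, 222.6]
tcp_rot: [3.138, -0.003, 1.301]
ft_force: [4.3, 7.3, -0.8]
opening: 0.012
grip_force: 4.2
```

move_arm --commands '[[[-0.017, -0.064, 0], 0, -1], [[0, 0, 0], 0, -1]]'

```text
t: 11.88
eef_pos: [585.8, 201.6, 223.0]
tcp_rot: [3.136, -0.005, 1.301]
ft_force: [6.0, 16.1, 0.7]
opening: 0.005
grip_force: 8.5
```

move_arm --commands '[[[-0.017, -0.064, 0], 0, -1], [[0, 0, 0], 0, -1]]'

```text
t: 12.05
eef_pos: [585.6, 201.0, 223.3]
tcp_rot: [3.135, -0.008, 1.301]
ft_force: [8.4, 27.6, 0.0]
opening: 0.007
grip_force: 14.2
```

move_arm --commands '[[[0.08, 0.29, 0], 0, -1], [[-0.97, 0.27, 0], 0, -1], [[-0.97, 0.27, 0], 0, -1], [[-0.23, -0.85, 0], 0, -1], [[-0.23, -0.85, 0], 0, -1], [[0, 0, 0], 0, -1], [[0.31, -0.085, 0], 0, -1], [[0.31, -0.085, 0], 0, -1], [[0.1, -0.027, 0], 0, -1], [[0, 0, 0], 0, -1]]'

```text
t: 12.88
eef_pos: [537.7, 166.9, 221.7]
tcp_rot: [3.14, -0.0, 1.302]
ft_force: [0.2, 0.8, 0.1]
opening: 0.005
grip_force: 0.0
```

move_arm --commands '[[[0.1, -0.027, 0], 0, -1], [[0, 0, 0], 0, -1]]'

```text
t: 13.05
eef_pos: [539.8, 166.2, 221.6]
tcp_rot: [3.141, 0.0, 1.303]
ft_force: [-0.2, -0.2, -0.5]
opening: 0.005
grip_force: 0.0
```

move_arm --commands '[[[0.07, -0.018, 0], 0, -1], [[0, 0, 0], 0, -1]]'

```text
t: 13.22
eef_pos: [541.7, 165.7, 221.7]
tcp_rot: [3.141, -0.0, 1.303]
ft_force: [0.7, 0.4, -0.6]
opening: 0.004
grip_force: 0.0
```

move_arm --commands '[[[0.07, -0.018, 0], 0, -1], [[0, 0, 0], 0, -1]]'

```text
t: 13.38
eef_pos: [543.2, 165.2, 221.7]
tcp_rot: [-3.14, 0.001, 1.303]
ft_force: [-4.1, 2.8, 2.0]
opening: 0.003
grip_force: 2.3
```

move_arm --commands '[[[0.05, -0.013, 0], 0, -1], [[0, 0, 0], 0, -1]]'

```text
t: 13.55
eef_pos: [543.8, 165.1, 221.6]
tcp_rot: [-3.137, 0.001, 1.303]
ft_force: [-9.8, 5.2, 6.1]
opening: 0.002
grip_force: 5.9
```

move_arm --commands '[[[-0.5, 0.13, 0], 0, -1], [[0, 0, 1], 0, -1], [[0, 0, 1], 0, 0], [[0, 0, 1], 0, 0], [[0, 0, 1], 0, 0], [[0, 0, 1], 0, 0], [[-0.34, -0.9, 0.1], 0, 0], [[-0.34, -0.9, 0], 0, 0], [[-0.34, -0.9, 0], 0, 0], [[-0.34, -0.9, 0], 0, 0], [[-0.34, -0.9, 0], 0, 0], [[-0.34, -0.9, 0], 0, 0], [[0, 0, 0], 0, 0], [[0, 0, 0], 0, 0]]'

```text
t: 14.72
eef_pos: [468.7, 5.6, 375.0]
tcp_rot: [3.141, -0.0, 1.3]
ft_force: [0.8, 0.0, -0.4]
opening: 0.498
grip_force: 0.0
```

```bash
python3 d.py side s3 250 200 370 290; python3 d.py top t3 300 200 420 290
```

```text
6.444444444444445
6.444444444444445
```

View pics/s3.png

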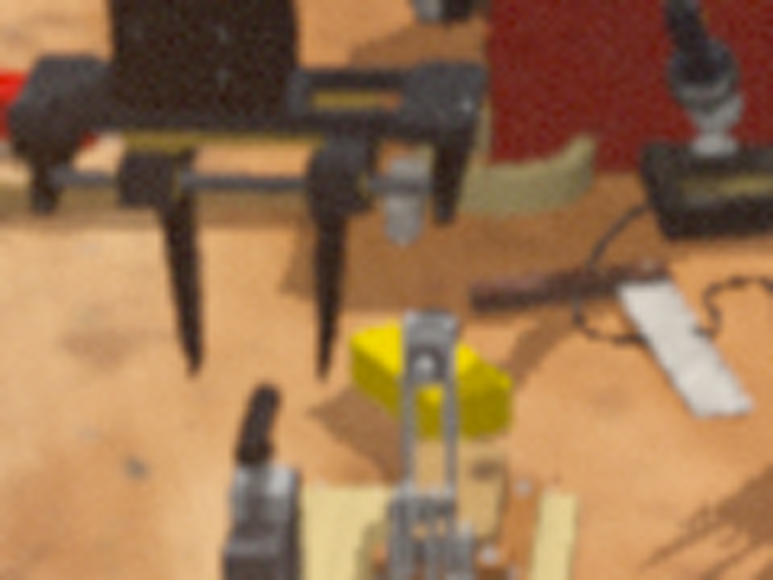

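View pics/t3.png

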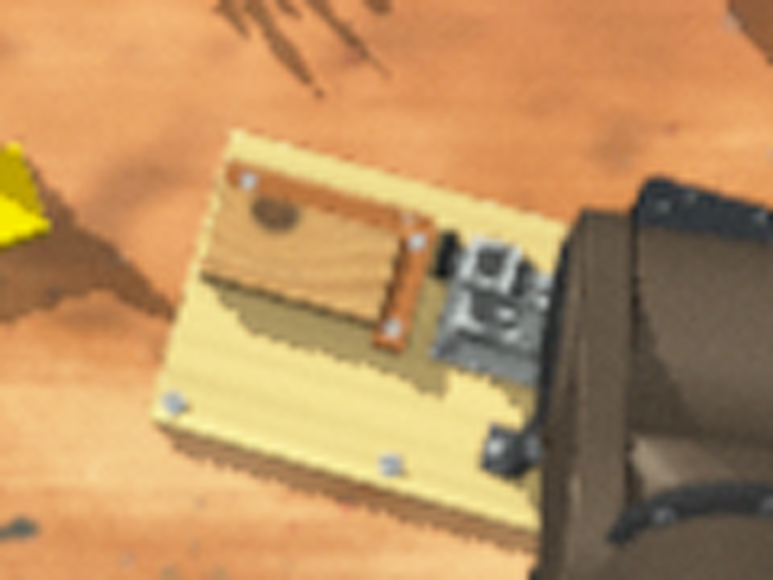

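The top view shows the block flush against the rail and the end stop. The side view shows the T (crop 260,400) centred between the fingers (195 and 325).

move_arm --commands '[[[-0.03, 0.03, -0.8], 0, 0], [[0, 0, -0.7], 0, 0], [[0, 0, 0], 0, -1], [[0, 0, 0], 0, -1], [[0, 0, 0], 0, -1], [[0, 0, 0], 0, -1], [[0, 0, 0], 0, -1], [[0, 0, 0], 0, -1], [[0, 0, 0], 0, -1], [[0, 0, 0], 0, -1]]'

```text
t: 15.65
eef_pos: [467.6, 7.6, 330.5]
tcp_rot: [-3.141, -0.0, 1.303]
ft_force: [-4.6, 2.2, 7.5]
opening: 0.145
grip_force: 30.0
```

move_arm --commands '[[[0, 0, 0.15], 0, -1], [[0, 0, 0.15], 0, -1], [[0, 0, 0.1], 0, -1], [[0, 0, 0], 0, -1]]'

```text
t: 15.98
eef_pos: [467.6, 7.5, 342.0]
tcp_rot: [-3.14, 0.0, 1.303]
ft_force: [-5.1, 2.8, -6.8]
opening: 0.14
grip_force: 30.0
```

move_arm --commands '[[[0, 0, 0.05], 0, -1], [[0, 0, 0], 0, -1]]'

```text
t: 16.15
eef_pos: [467.6, 7.5, 343.2]
tcp_rot: [-3.14, 0.0, 1.303]
ft_force: [-4.7, 3.0, -7.6]
opening: 0.136
grip_force: 30.0
```

move_arm --commands '[[[0, 0, 0], 0.5, -1], [[0, 0, 0], 0.8, -1], [[0, 0, 0], 0.8, -1], [[0, 0, 0], 0.8, -1], [[0, 0, 0], 0.8, -1], [[0, 0, 0], 0, -1]]'

```text
t: 16.65
eef_pos: [467.5, 7.5, 342.9]
tcp_rot: [-3.139, -0.001, 1.603]
ft_force: [-5.5, 3.4, -7.6]
opening: 0.141
grip_force: 30.0
```

```bash
python3 -c "
from h import *
s=env.state();print(s['moment'],s['ft_force'],s['tcp_rot'],s['eef_pos'])"
```

```text
[0.60650725 0.82129728 0.03891244] [-5.47819083  3.35771128 -7.59225776] [-3.13923015e+00 -5.18222220e-04  1.60257734e+00] [467.49272285   7.51678789 342.9439022 ]
```

Turning freely; the moment about z is tiny. Continuing to about 1.2 rad.

move_arm --commands '[[[0, 0, 0], 0.9, -1], [[0, 0, 0], 0.9, -1], [[0, 0, 0], 0.9, -1], [[0, 0, 0], 0.9, -1], [[0, 0, 0], 0.9, -1], [[0, 0, 0], 0.9, -1], [[0, 0, 0], 0.9, -1], [[0, 0, 0], 0.9, -1], [[0, 0, 0], 0.9, -1], [[0, 0, 0], 0.9, -1], [[0, 0, 0], 0.9, -1], [[0, 0, 0], 0.9, -1], [[0, 0, 0], 0, -1], [[0, 0, 0], 0, -1]]'

```text
t: 17.82
eef_pos: [467.1, 7.4, 342.7]
tcp_rot: [-3.139, -0.003, 2.463]
ft_force: [-8.0, 1.6, -8.2]
opening: 0.139
grip_force: 30.0
```

```bash
python3 -c "
from h import *
s=env.state();print(s['moment'],s['ft_force'],s['tcp_rot'],s['eef_pos'])"
```

```text
[0.29368226 1.34055198 0.01104518] [-8.00450124  1.62747997 -8.19823301] [-3.13922823 -0.00338602  2.46321429] [467.11146317   7.3986604  342.74072231]
```

move_arm --commands '[[[0, 0, -0.08], 0, -1], [[0, 0, 0], 0, -1], [[0, 0, 0], 0, -0.3], [[0, 0, 0], 0, -0.3], [[0, 0, 0], 0, -0.3], [[0, 0, 0], 0, -0.3], [[0, 0, 0], 0, -0.3], [[0, 0, 0.5], 0, -0.3], [[0, 0, 1], 0, -0.3], [[0, 0, 0.8], -1, -0.3], [[0, 0, 0], -1, -0.3], [[0, 0, 0], -1, -0.3], [[0, 0, 0], -1, -0.3]]'

```text
t: 18.9
eef_pos: [468.0, 7.4, 410.5]
tcp_rot: [3.14, 0.001, 2.139]
ft_force: [-0.2, -0.3, -0.2]
opening: 0.352
grip_force: 0.0
```

```bash
python3 d.py side s4 250 200 370 290
```

```text
6.444444444444445
```

View pics/s4.png

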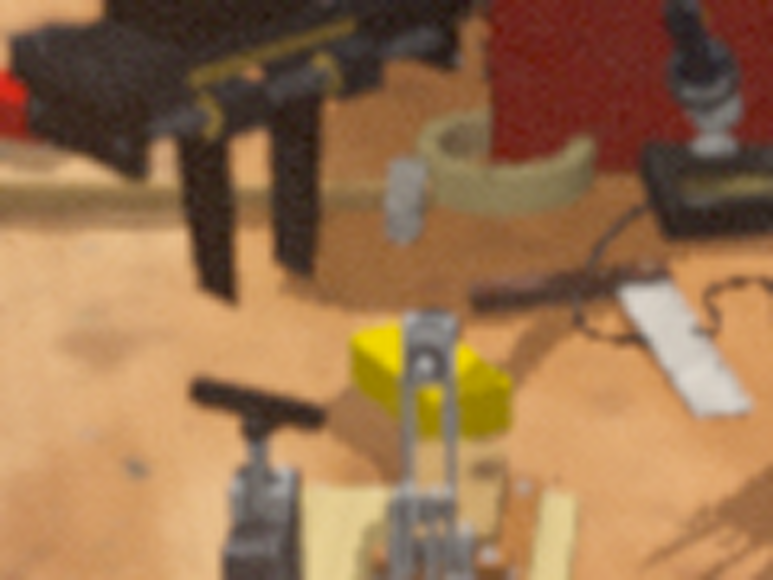

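The T stays up, turned about 66°. Next is the handle: pinch it at r≈125 mm and follow the arc.

move_arm --commands '[[[0.185, -0.877, 0], -1, 0.3], [[0.185, -0.877, 0], -1, 0.3], [[0.185, -0.877, 0], -1, 0.3], [[0.185, -0.877, 0], -1, 0.3], [[0.185, -0.877, 0], -1, 0.3], [[0, 0, 0], -1, 0.3], [[0, 0, 0], -1, 0.3], [[0, 0, 0], -1, 0.3], [[0, 0, 0], -1, 0.3], [[0, 0, 0], -1, 0.3], [[0, 0, 0], -0.45, 0.3], [[0, 0, -0.6], 0, 0.3], [[0, 0, -0.9], 0, 0.3], [[0, 0, 0], 0, 0.3], [[0, 0, 0], 0, 0.3]]'

```text
t: 20.2
eef_pos: [495.9, -124.3, 364.5]
tcp_rot: [-3.14, -0.0, 1.308]
ft_force: [0.2, 0.4, 0.1]
opening: 0.653
grip_force: 0.0
```

```bash
python3 d.py side s5 250 220 370 310
```

```text
6.444444444444445
```

View pics/s5.png

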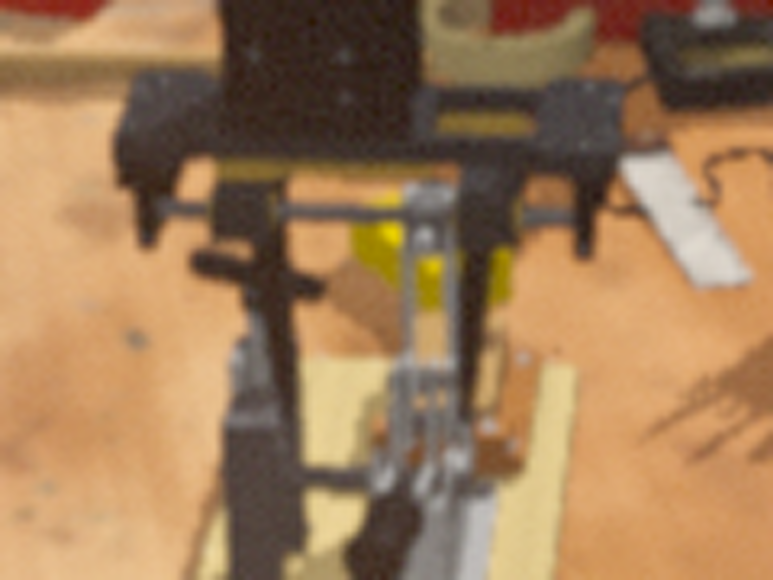

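The fingers (crop 295 and 470) are centred on the handle (about 385). Descending and pinching.

move_arm --commands '[[[0, 0, -1], 0, 0.3], [[0, 0, -1], 0, 0.3], [[0, 0, -0.66], -0.06, 0.3], [[0, 0, 0], 0, 0.3], [[0, 0, 0], 0, -1], [[0, 0, 0], 0, -1], [[0, 0, 0], 0, -1], [[0, 0, 0], 0, -1], [[0, 0, 0], 0, -1], [[0, 0, 0], 0, -1], [[0, 0, 0], 0, -1], [[0, 0, 0], 0, -1]]'

```text
t: 21.25
eef_pos: [495.4, -124.0, 285.5]
tcp_rot: [-3.14, 0.0, 1.302]
ft_force: [-4.7, 1.0, 8.1]
opening: 0.248
grip_force: 30.0
```

Run:
```python
import numpy as np
th=np.radians(74.65);ex=np.array([np.cos(th),np.sin(th),0]);ey=np.array([-np.sin(th),np.cos(th),0])
P=lambda a:np.array([528,69,0])+ex*(-76-125*np.sin(a))-20*ey+np.array([0,0,75+171+125*np.cos(a)])
A=np.radians(np.r_[np.arange(72,11,-6),9,6,3,0,-3,-6])
q=np.array([P(a) for a in A]);print(q[0],q[-1]);print(np.c_[np.degrees(A[1:]).round(),np.round(np.diff(q,axis=0)/30,2)].tolist())
```

```text
[ 495.69839134 -124.22428718  284.6271243 ] [530.62699694   3.01682067 370.31523692]
[[66.0, 0.04, 0.15, 0.41], [60.0, 0.05, 0.19, 0.39], [54.0, 0.06, 0.23, 0.37], [48.0, 0.07, 0.26, 0.34], [42.0, 0.08, 0.3, 0.31], [36.0, 0.09, 0.33, 0.27], [30.0, 0.1, 0.35, 0.24], [24.0, 0.1, 0.37, 0.2], [18.0, 0.11, 0.39, 0.16], [12.0, 0.11, 0.41, 0.11], [9.0, 0.06, 0.21, 0.04], [6.0, 0.06, 0.21, 0.03], [3.0, 0.06, 0.21, 0.02], [0.0, 0.06, 0.21, 0.01], [-3.0, 0.06, 0.21, -0.01], [-6.0, 0.06, 0.21, -0.02]]
```

Pinched at an opening of 24 mm. Following the arc, checking partway.

move_arm --commands '[[[0.04, 0.15, 0.41], 0, -1], [[0.05, 0.19, 0.39], 0, -1], [[0.06, 0.23, 0.37], 0, -1], [[0, 0, 0], 0, -1]]'

```text
t: 21.58
eef_pos: [500.1, -106.1, 321.5]
tcp_rot: [-3.141, -0.0, 1.303]
ft_force: [-2.1, 1.8, -2.1]
opening: 0.248
grip_force: 30.0
```

move_arm --commands '[[[0.07, 0.26, 0.34], 0, -1], [[0.08, 0.3, 0.31], 0, -1], [[0.09, 0.33, 0.27], 0, -1], [[0, 0, 0], 0, -1]]'

```text
t: 21.92
eef_pos: [507.5, -78.7, 349.0]
tcp_rot: [-3.142, -0.0, 1.303]
ft_force: [-3.5, 0.9, -2.2]
opening: 0.245
grip_force: 30.0
```

move_arm --commands '[[[0.1, 0.35, 0.24], 0, -1], [[0.1, 0.37, 0.2], 0, -1], [[0.11, 0.39, 0.16], 0, -1], [[0, 0, 0], 0, -1]]'

```text
t: 22.25
eef_pos: [516.9, -44.8, 366.7]
tcp_rot: [-3.141, -0.001, 1.303]
ft_force: [-7.0, -0.7, 1.2]
opening: 0.248
grip_force: 30.0
```

move_arm --commands '[[[0.11, 0.41, 0.11], 0, -1], [[0.06, 0.21, 0.04], 0, -1], [[0.06, 0.21, 0.03], 0, -1], [[0, 0, 0], 0, -1]]'

```text
t: 22.58
eef_pos: [523.6, -20.6, 371.8]
tcp_rot: [-3.141, 0.0, 1.303]
ft_force: [-7.4, -0.8, 2.4]
opening: 0.245
grip_force: 30.0
```

move_arm --commands '[[[0.06, 0.21, 0.02], 0, -1], [[0.06, 0.21, 0.01], 0, -1], [[0, 0, 0], 0, -1]]'

```text
t: 22.83
eef_pos: [527.1, -8.1, 372.3]
tcp_rot: [-3.14, -0.0, 1.302]
ft_force: [-5.1, 0.1, -1.3]
opening: 0.207
grip_force: 27.8
```

move_arm --commands '[[[0.06, 0.21, 0], 0, -1], [[0.03, 0.11, 0], 0, -1], [[0, 0, 0], 0, -1]]'

```text
t: 23.08
eef_pos: [530.2, 1.3, 372.6]
tcp_rot: [3.141, -0.001, 1.302]
ft_force: [0.1, -1.0, -0.4]
opening: 0.086
grip_force: 0.0
```

The pinch slipped off near dead centre, as the notes warned. Rising clear to locate the handle.

move_arm --commands '[[[0.1, 0.35, 0], 0, -1], [[0, 0, 0.7], 0, -1], [[0, 0, 1], 0, -1], [[0, 0, 0.9], 0, -1], [[-0.2, -0.75, 0.2], 0, -1], [[-0.25, -0.9, 0], 0, -1], [[-0.25, -0.9, 0], 0, -1], [[-0.25, -0.9, 0], 0, -1], [[-0.08, -0.3, 0], 0, -1], [[0, 0, 0], 0, -1], [[0, 0, 0], 0, -1]]'

```text
t: 24.0
eef_pos: [502.4, -101.5, 456.4]
tcp_rot: [3.141, -0.0, 1.301]
ft_force: [0.2, 0.7, -0.1]
opening: 0.005
grip_force: 0.0
```

```bash
cat > e.py <<'E'
from h import *
th=np.radians(74.65);ex=np.array([np.cos(th),np.sin(th),0]);ey=np.array([-np.sin(th),np.cos(th),0]);o=np.array([528,69,0.])
for cam in("side","top"):
    p=read_camera(cam)
    for n in("handle_grip","clamp_foot","tee_bar"):
        for r in cut_out(n,p)[:2]:
            c,d=ray(p,r["at"]); y=42 if n=="tee_bar" else -20
            X=c+d*((y-(c-o)@ey)/(d@ey))-o
            print(cam,n,np.round(r["at"]),round(r["confidence"],2),"jig x %.0f z %.0f"%(X@ex,X[2]), "px",r["region"].sum())
    # expected pixel of grip for closed / 12deg lean
    for a in(-4,12,30):
        a=np.radians(a);print(a,proj(p,o+ex*(-76-115*np.sin(a))-20*ey+[0,0,75+115*np.cos(a)]).round())
E
python3 e.py
```

```text
side handle_grip [314. 274.] 0.81 jig x -65 z 129 px 504
side tee_bar [289. 263.] 0.54 jig x -80 z 168 px 147
side tee_bar [314. 300.] 0.37 jig x 491 z -275 px 3570
-0.06981317007977318 [[313. 254.]]
0.20943951023931956 [[312. 260.]]
0.5235987755982988 [[310. 271.]]
top handle_grip [400. 247.] 0.65 jig x -68 z 177 px 348
top tee_bar [396. 270.] 0.49 jig x -77 z 132 px 99
-0.06981317007977318 [[401. 246.]]
0.20943951023931956 [[412. 249.]]
0.5235987755982988 [[422. 253.]]
```

move_arm --commands '[[[0, 0, -1], 0, -1], [[0, 0, -1], 0, -1], [[0, 0, -1], 0, -1], [[0, 0, -0.15], 0, -1], [[0, 0, 0], 0, -1], [[0.16, 0.58, 0], 0, -1], [[0.16, 0.58, 0], 0, -1], [[0.11, 0.4, 0], 0, -1], [[0.05, 0.2, 0], 0, -1], [[0.03, 0.1, 0], 0, -1], [[0, 0, 0], 0, -1]]'

```text
t: 25.32
eef_pos: [517.5, -45.8, 362.3]
tcp_rot: [3.14, -0.0, 1.303]
ft_force: [0.2, -0.5, 1.7]
opening: 0.003
grip_force: 0.6
```

move_arm --commands '[[[0.026, 0.1, 0], 0, -1], [[0.026, 0.1, 0], 0, -1], [[0, 0, 0], 0, -1]]'

```text
t: 25.57
eef_pos: [518.9, -40.1, 361.6]
tcp_rot: [3.142, -0.0, 1.301]
ft_force: [0.4, -0.5, 1.0]
opening: 0.002
grip_force: 0.3
```

move_arm --commands '[[[0.026, 0.1, 0], 0, -1], [[0, 0, 0], 0, -1]]'

```text
t: 25.73
eef_pos: [519.7, -37.0, 361.4]
tcp_rot: [-3.141, -0.0, 1.302]
ft_force: [0.6, 0.6, -0.4]
opening: 0.007
grip_force: 0.1
```

move_arm --commands '[[[0.026, 0.1, 0], 0, -1], [[0.026, 0.1, 0], 0, -1], [[0, 0, 0], 0, -1]]'

```text
t: 25.98
eef_pos: [521.4, -30.6, 361.5]
tcp_rot: [-3.142, -0.0, 1.302]
ft_force: [-0.0, -0.2, 0.3]
opening: 0.004
grip_force: 0.0
```

move_arm --commands '[[[0.026, 0.1, 0], 0, -1], [[0, 0, 0], 0, -1]]'

```text
t: 26.15
eef_pos: [522.1, -27.8, 361.5]
tcp_rot: [-3.142, -0.0, 1.302]
ft_force: [0.3, 0.3, -0.6]
opening: 0.006
grip_force: 0.0
```

move_arm --commands '[[[0.026, 0.1, 0], 0, -1], [[0, 0, 0], 0, -1]]'

```text
t: 26.32
eef_pos: [522.8, -25.4, 361.5]
tcp_rot: [-3.141, 0.002, 1.303]
ft_force: [-1.4, -7.0, 0.3]
opening: 0.005
grip_force: 3.6
```

move_arm --commands '[[[0.026, 0.1, 0], 0, -1], [[0, 0, 0], 0, -1]]'

```text
t: 26.48
eef_pos: [523.2, -24.0, 361.5]
tcp_rot: [-3.141, 0.006, 1.304]
ft_force: [-7.0, -27.0, 2.4]
opening: 0.007
grip_force: 13.6
```

A stiff stop where the closed handle should be (27 N). Backing off to check.

move_arm --commands '[[[-0.13, -0.5, 0], 0, -1], [[-0.25, -0.9, 0], 0, -1], [[-0.25, -0.9, 0.3], 0, -1], [[-0.25, -0.9, 1], 0, -1], [[-0.25, -0.9, 1], 0, -1], [[-0.25, -0.9, 1], 0, -1], [[-0.25, -0.9, 0], 0, -1], [[-0.25, -0.9, 0], 0, -1], [[-0.25, -0.9, 0], 0, -1], [[-0.25, -0.9, 0], 0, -1], [[-0.25, -0.9, 0], 0, -1], [[0, 0, 0], 0, -1]]'

```text
t: 27.48
eef_pos: [443.8, -310.6, 460.3]
tcp_rot: [3.141, 0.001, 1.299]
ft_force: [0.5, -0.1, -0.3]
opening: 0.006
grip_force: 0.0
```

```bash
python3 - <<'E'
from h import *
t=read_camera("top")["image"][205:290,300:420,::-1]; s=read_camera("side")["image"][225:310,250,][:0] if 0 else read_camera("side")["image"][225:345,255:375,::-1]
f=lambda a:cv2.resize(a,(390,int(390*a.shape[0]/a.shape[1])),interpolation=cv2.INTER_CUBIC)
a,b=f(t),f(s); h=max(a.shape[0],b.shape[0]); o=np.zeros((h,790,3),np.uint8); o[:a.shape[0],:390]=a; o[:b.shape[0],400:]=b
cv2.imwrite("pics/end.png",o)
E
python3 e.py
```

```text
side handle_grip [314. 274.] 0.83 jig x -50 z 123 px 522
-0.06981317007977318 [[313. 254.]]
0.20943951023931956 [[312. 260.]]
0.5235987755982988 [[310. 271.]]
top handle_grip [398. 248.] 0.55 jig x -66 z 146 px 237
top handle_grip [435. 200.] 0.33 jig x -53 z 745 px 50
-0.06981317007977318 [[401. 246.]]
0.20943951023931956 [[412. 249.]]
0.5235987755982988 [[422. 253.]]
```

View pics/end.png

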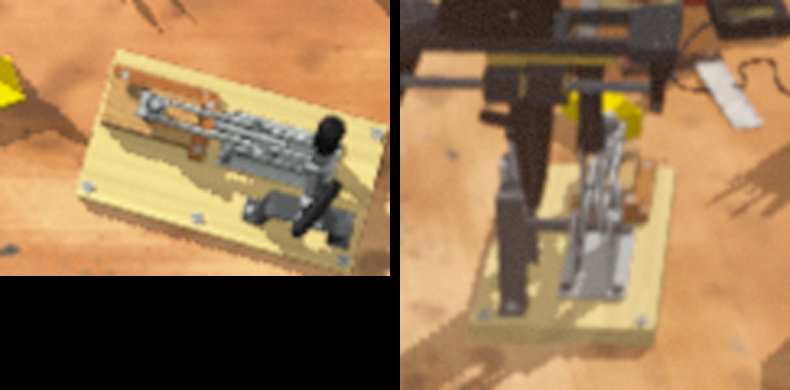

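The top view shows the bar down with its foot on the block, the block still flush in the corner, the handle upright, and the T turned. The arm is clear of everything.

```bash
python3 -c "
from cell import env
print(env.job_done())"
```

```text
the job is handed in; nothing more can be done
None
```

The job is handed in at about 28 s: the block is home against both stops, the plunger is up and turned, and the clamp is thrown to its stop and holding; the verdict wasn't shown.

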